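# Load the ribbon winder and hold its dial at the third click

## Robot

A 7-joint arm with a two-finger parallel gripper is mounted at the origin on a cart in front of the work surface, level with it; the furniture and walls round the work are solid. World frame = base frame: x ahead of the robot, y to its left, z up, the work surface at z = 0. Lengths are in mm, angles in rad, forces in N, time in s.
With the tool pointing down it reaches from about 400 to 900 mm from the base axis. Payload 5.6 kg.
Tool frame: the origin (TCP) lies on the mounting face of the last link; the fingertips stand robot.finger_overhang ahead of it and the grasp point (between the pads) lies 171 mm ahead of it (robot.finger_overhang is the distance from the TCP to the fingertips, in mm); y points along the fingers, x is the direction in which the jaws open and shut, and the axes are right-handed (so a half turn about y gives the same grasp; the last joint's range is limited). The gripper opens to 92 mm and grips with 3 to 60 N. Pads are 20 mm wide; open, the fingers measure 128 mm over their backs; the gripper's body (75 mm by 189 mm) begins 69 mm behind the grasp point.
Start: joints at [-1.325, 0.468, -0.012, 1.603, 0.006, 1.071, -0.056], TCP at [185.154, 623.073, 404.692] pointing down, gripper open.
Joint ranges: [-2.53, 2.53], [-0.31, 2.02], [-1.57, 1.55], [0.28, 2.44], [-1.29, 4.43], [0.15, 1.84], [-2.92, 2.92]. Speed limits (rad/s): [2.57, 2.57, 3.14, 3.14, 3.14, 3.14, 3.14].

## Interface

Orientations are given as a unit quaternion [w, x, y, z].
In Python, from bench import robot gives the robot as it stands.
- The arm moves only by the tool send_rows, never from a script. Its argument "deltas" is text: rows parted by semicolons, each of 4 numbers parted by spaces: the shift along the tool's x, y, z normalised to -1 to 1, where 1 is 25 cm, then the turn about the tool's y normalised to -1 to 1, where 1 is 90 degrees. In form: dx dy dz spin; .... A call has 1 to 12 rows; each row is the pose to reach, as a shift and turn from the pose measured when the call began, along the tool's axes at that moment; what a row does not reach only later rows make up. A row lasts 1/10 s, in which the tool goes at most 50 mm and 8.59 degrees, less where a joint would pass 70% of its speed; a pose out of reach is approached as far as the arm can. A call with a number of a shift or a turn outside -1 to 1 is refused whole. A call with a gripper value outside its range is refused whole. "grip" is the closure in counts, from 0 (fully open) to 255 (shut), set as the call begins (left out, the last holds). The fingers move at their own pace and stop on an object; "force" is the grip in N (left out, the last holds). Time passes only in rows, so rows that repeat a pose let the fingers close. It gives the time, the measured TCP pose, the force and the opening at its end, in the units of the state.
- robot.get_state(): the state, without advancing time (a new reading comes with each control period).
- robot.snapshot(name): name is "side" or "top" or "wrist"; returns (picture, depth): 420x560x3 uint8, red, green, blue; 420x560 float32, mm along the optical axis (not along the pixel's ray), 0 where there is no reading.
- robot.calibration(name): a dict with "fx", "fy", "cx", "cy" (pixels), "k1" (the pictures are not rectified: a ray, as slopes to the right and down, at radius r is drawn at 1 + k1 r^2 times it, then the intrinsics apply), "R" (3x3) and "t" (3): a world point X has camera coordinates R X + t; the wrist camera has in their place "hand_eye" (4x4, takes a point from camera to tool coordinates, whose origin is the TCP and whose axes are the tool frame's). Camera axes: x right, y down, z forward; pixel columns grow to the right and rows downward; lengths in mm; the calibration is good to about 2 mm. A picture is of the moment at which its call begins: read the wrist's pose just before it. calibration takes no time and is no camera call.
- robot.finish_job(): hands the job in, once; it reports no verdict.
The state is a dict: "time": time; "joint_pos": joint angles; "joint_velocities": joint speeds; "tau": joint torques, N m; "tcp_pos": TCP position; "eef_rot": TCP orientation; "ft_force": force on the tool from outside, world axes, zero at the start; "moment": the same for the moment, N m; "opening": finger opening in mm.
Only numpy, scipy, OpenCV 4.12 (cv2) and the standard library are available. Lean on these libraries where they do the work, as an engineer would, in place of code of your own. Each camera call takes 0.05 s, during which the arm holds its last target.

## Task

Get the ribbon winder running: put the wooden bobbin whose bore is too narrow for the spindle into the wooden tray, and slide the other bobbin, flange down, over the spindle until it sits fully down on the round plate, and let go of both; leave the other goods on the table undisturbed. Then, with the fingers, press the black bar of the winder's spring-return dial lever down past the first two clicks to the third mark, short of its end stop, and finish while still holding it there: it springs back if you let go.

Things in the scene. Friction and masses are not known exactly. Their poses are not given: they have to be found in the camera images.
- winder: Ribbon winder, fixed to the table, grey base 155 x 260 mm, 12 mm high. Origin on the table under the base; its z is up, its x points away from the operator, its y to the left. On the left (y +85 mm) is the round plate with the spindle, on the right (y -75 mm) the dial lever, which points to the operator (-x). Housing and cheeks behind the lever reach 104 mm above the table.
- seat (a point): Centre of the top face of the winder's round aluminium plate (72 mm across, top 20 mm above the table), on the axis of the upright steel spindle. The spindle is 22 mm in diameter and stands 55 mm above this point; its top 12 mm taper to 12 mm. Same axes as the winder.
- dial_lever: The dial lever, a grey disc with a steel rod and the black cross bar; origin at the centre of its level hinge, 80 mm above the table, on the winder at x +20, y -75 mm. At rest its axes are those of the winder; it turns about the winder's y.
- dial_bar (a point): Black cross bar at the end of the dial lever, to be pressed down from above (or pinched): a round bar 14 mm in diameter, 40 mm long along its y, this point at its centre, 100 mm from the hinge on its -x side. At dial value q its centre lies 100 mm * cos(0.5 - q) towards the winder's -x and 100 mm * sin(0.5 - q) above the hinge: 128 mm above the table at rest, 41 mm at the third mark.
- dial (a joint): Angle of the dial lever, rad: 0 at rest (pointing up at 0.5 rad above level), growing as the bar is pressed down. Clicks at 0.3, 0.6 and 0.9 (the third, 0.4 rad below level); end stop at 1.1. A curved aluminium scale left of the lever has a raised mark at each click, the third the longest. A spring drives it back to 0 from every position: the push at the bar grows from about 3 N at the start to about 6 N at the third click, give or take 1.3 N as it passes each click.
- bobbin_wide_center (a point): Centre (half-way up) of the turned wooden bobbin with the 27 mm bore, which slides over the spindle: 50 mm high, hub 42 mm in diameter, standing on a flange 58 mm in diameter and 4 mm thick; through bore along z (up). Loose, about 60 g. Grip the hub.
- bobbin_narrow_center (a point): Centre (half-way up) of the wooden bobbin with the 12 mm bore, too narrow for the spindle; outside the same as the other: 50 mm high, hub 42 mm, bottom flange 58 mm x 4 mm. Loose, about 60 g.
- bobbin_wide: The bobbin with the 27 mm bore; origin at the centre of its underside, 25 mm below its centre, z up.
- bobbin_narrow: The bobbin with the 12 mm bore; origin at the centre of its underside, 25 mm below its centre, z up.
- tray: Open wooden reject tray, 110 x 110 mm, 16 mm high, walls and floor 5 mm, fixed to the table; origin at the centre of its underside, z up.
- cake_stand_b: Round clear cake stand full of packs, fixed obstacle left of the work: 154 mm in diameter, 145 mm high, origin under its centre. Lift things over it, not through it.
- ring_pack_b: Ring cake in a film bag, 90 x 94 x 25 mm, loose bystander; origin under its centre.
- honey_jar_b: Honey jar, 64 mm in diameter, 97 mm high, loose bystander; origin under its centre.
- butter_bar_b: Wrapped butter bar, 57 x 101 x 25 mm, loose bystander; origin under its centre.
Things that resemble listed ones, but are neither listed nor needed, are in the scene too. What is shaped like the bobbin_wide but grey is not meant.

How it is judged (in metres and radians):
On the way, in this order (a step that is already met when the one before it is completed fails the run):
1. the narrow-bored bobbin is in the tray and the wide-bored one sits home on the spindle, both let go (z of bobbin_wide_center in the frame of seat between 0.02 and 0.029 m and horizontal distance between bobbin_wide_center and seat below 0.006 m and angle between bobbin_wide_center's own z axis and vertical below 0.1 rad and x of bobbin_narrow_center in the frame of tray between -0.035 and 0.035 m and y of bobbin_narrow_center in the frame of tray between -0.035 and 0.035 m and z of bobbin_narrow_center in the frame of tray below 0.045 m and contact force between the fingers and bobbin_wide below 0.1 N and contact force between the fingers and bobbin_narrow below 0.1 N and linear speed of each of bobbin_wide, bobbin_narrow below 0.02 m/s), for 0.2 s.
2. the fingers hold the dial lever at the third mark (value of joint dial between 0.79 and 1.01 rad and contact force between the fingers and dial_lever above 2.5 N), for 0.3 s.
At the end, for the whole second after the job is handed in: Fingers press the bar with over 2.5 N, dial still at 0.9 rad (within 0.11); wide-bored bobbin upright on the spindle, down on the plate (within 4 mm); narrow-bored bobbin inside the tray (centre within 35 mm of its middle, not on the rim); both let go, at rest (all of step 1 and all of step 2 and velocity of joint dial between -0.1 and 0.1 rad/s); the arm keeps its last pose, push and grip.
It fails at once if a bystander is pushed away or knocked over (distance of any of ring_pack_b, honey_jar_b, butter_bar_b from where it was at the start of the episode above 0.03 m or angle between honey_jar_b's own z axis and vertical above 0.5 rad).
It also fails if it takes over 72 s, if anything falls off the work surface, if the arm or the gripper's body presses on something with over 40 N, if the wrist force passes 120 N, or if a joint passes its speed limit or range.

## Working session

There is one attempt and no reset: what is moved stays moved. The work goes in short steps, Python scripts to look and compute and a tool call to move; the robot and the scene stay as the last step left them, time stands still between calls to the robot, and variables do not carry over. Pictures are saved under pics/ and viewed, and the job is handed in when it is done.

Besides the shell and the picture viewer there is one more tool, called after "Call:" as a command line: name --argument value ..., lists and objects as JSON in quotes. send_rows: Moves the arm, as the interface text tells. Its arguments: {"type":"object","properties":{"deltas":{"type":"string"},"grip":{"type":"number"},"force":{"type":"number"}},"required":["deltas"]}

```bash
mkdir -p pics; ls; cat > h.py <<'E'
import numpy as np,cv2,json
from bench import robot
def save(n,fn,im): cv2.imwrite(f'pics/{fn}.png',cv2.cvtColor(im,cv2.COLOR_RGB2BGR))
E
python3 - <<'E'
from h import *
s=robot.get_state();print(s,robot.finger_overhang)
for n in('side','top','wrist'):
    im,d=robot.snapshot(n);save(n,n+'0',im);np.savez(f'{n}0.npz',im=im,d=d)
    print(n,robot.calibration(n),(d>0).mean())
E
```

```text
pics
{'time': 0.0, 'joint_pos': array([-1.32498531,  0.46840995, -0.01161125,  1.60363337,  0.00600184,
        1.0714039 , -0.05628422]), 'joint_velocities': array([-3.58876941e-04,  5.70962027e-04, -7.66476982e-05, -1.05069763e-03,
        2.12634220e-03, -1.27213445e-04, -9.99663201e-04]), 'tau': array([ 3.16598180e-04, -5.20576251e+01, -1.20742538e-02, -2.43735141e+01,
       -5.65793412e-02,  1.74993376e-02,  1.64249927e-04]), 'tcp_pos': array([185.09763331, 622.8254818 , 403.71474934]), 'eef_rot': array([-0.56633705,  0.56717507,  0.42234395, -0.42332066]), 'ft_force': array([ 0.11633268, -0.21361028, -0.3887915 ]), 'moment': array([-0.03854881,  0.03101917,  0.07657655]), 'opening': 91.66842430751296} 190.1
side {'fx': 448.34690513321925, 'fy': 448.34690513321925, 'cx': 286.6120203287082, 'cy': 212.1884831468588, 'k1': -0.03899623573275172, 'R': array([[ 0.9982267 , -0.05919739, -0.0062547 ],
       [-0.04146299, -0.616066  , -0.7866025 ],
       [ 0.04271151,  0.78546696, -0.61742804]]), 't': array([-541.05389529,  112.46322613, 1204.59325113])} 0.9961181972789116
top {'fx': 
[... 158 characters left out ...]
, -0.01157056],
       [-0.9947804 , -0.02634964, -0.09857811],
       [ 0.09822901,  0.01423315, -0.99506205]]), 't': array([   2.41341353,  520.23215304, 1173.75167735])} 0.9959651360544217
wrist {'fx': 366.7440090996565, 'fy': 366.7440090996565, 'cx': 271.11169781004725, 'cy': 211.14819870701083, 'k1': -0.03080820644544923, 'hand_eye': array([[ 9.99999696e-01,  6.31542524e-04, -4.57534762e-04,
        -2.09590333e-01],
       [ 6.25070825e-04, -2.98253740e-01,  9.54486415e-01,
         1.93549226e+01],
       [ 4.66337306e-04, -9.54486410e-01, -2.98254044e-01,
         8.39666850e+01],
       [ 0.00000000e+00,  0.00000000e+00,  0.00000000e+00,
         1.00000000e+00]])} 0.996109693877551
```

View pics/top0.png

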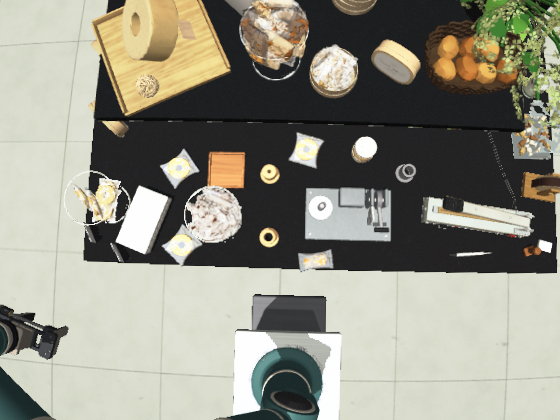

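View pics/side0.png

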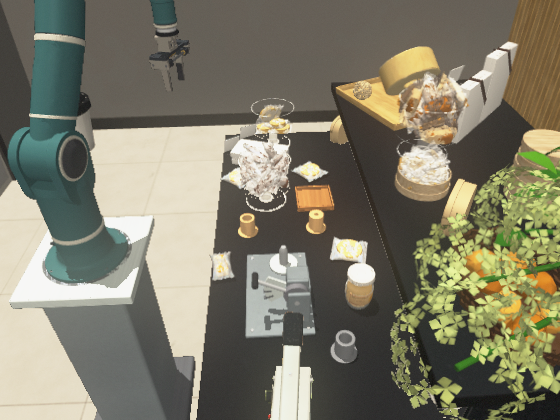

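View pics/wrist0.png

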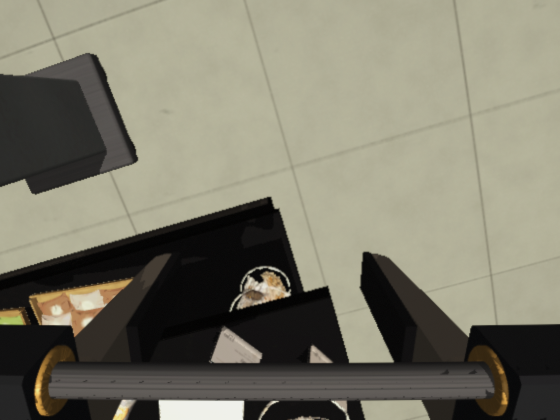

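```bash
python3 - <<'E'
from h import *
im=np.load('top0.npz')['im']; s=np.load('side0.npz')['im']
a=cv2.resize(im[130:275,200:400],None,fx=4,fy=4,interpolation=cv2.INTER_CUBIC);save('',"t1",a)
b=cv2.resize(s[170:345,200:380],None,fx=3.4,fy=3.4,interpolation=cv2.INTER_CUBIC);save('',"s1",b)
E
```

```text
(no output)
```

View pics/t1.png

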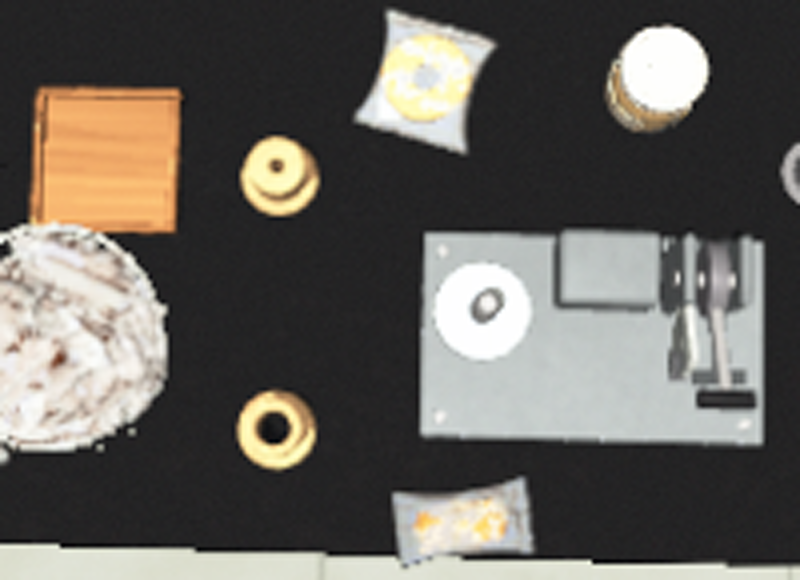

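View pics/s1.png

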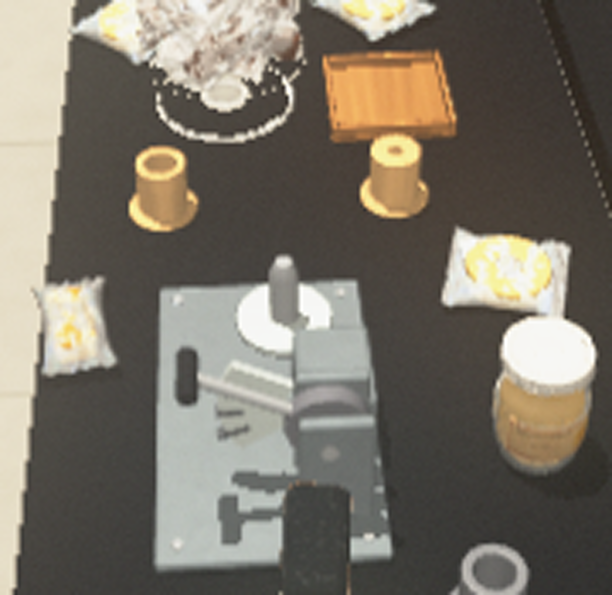

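```bash
cat >> h.py <<'E'
def rays(n,uv,cal=None):
    c=cal or robot.calibration(n)
    K=np.array([[c['fx'],0,c['cx']],[0,c['fy'],c['cy']],[0,0,1.]])
    p=cv2.undistortPoints(np.float64(uv).reshape(-1,1,2),K,np.array([c['k1'],0,0,0,0.]))[:,0]
    return np.c_[p,np.ones(len(p))],c
def onplane(n,uv,z):
    r,c=rays(n,uv); R=np.array(c['R']);t=np.array(c['t'])
    o=-R.T@t; d=r@R
    return o+d*((z-o[2])/d[:,2])[:,None]
def cloud(n,d):
    v,u=np.mgrid[0:420,0:560]
    r,c=rays(n,np.c_[u.ravel(),v.ravel()])
    return ((r*d.reshape(-1,1)-c['t'])@np.array(c['R'])).reshape(420,560,3)
def wp(n,cal,T,uv): pass
E
python3 - <<'E'
from h import *
for n in('top','side'):
    z=np.load(n+'0.npz');im,d=z['im'],z['d'];P=cloud(n,d)
    np.save(n+'P',P)
    hsv=cv2.cvtColor(im,cv2.COLOR_RGB2HSV)
    m=((hsv[...,0]>8)&(hsv[...,0]<30)&(hsv[...,1]>60)&(hsv[...,2]>90)&(P[...,2]>-10)&(P[...,2]<65)&(P[...,0]>300)&(P[...,0]<760)&(P[...,1]>-150)&(P[...,1]<300)).astype('uint8')
    k,l,st,ce=cv2.connectedComponentsWithStats(m)
    for i in range(1,k):
        if st[i,4]<60: continue
        q=P[l==i]; top=q[q[:,2]>44]
        print(n,st[i],q.min(0).round(),q.max(0).round(),'top',len(top), top.mean(0).round(1) if len(top) else '', (top.min(0)+top.max(0))/2 if len(top) else '')
E
```

```text
top [ 207  151   39   38 1293] [579. 148.  -6.] [695. 264.  21.] top 0  
top [260 164  20  20 292] [598.  41.  -6.] [658. 100.  55.] top 126 [625.1  71.8  49.5] [624.92991065  70.49426336  49.86013191]
top [259 227  20  21 261] [402.  38.  -6.] [463.  96.  55.] top 95 [434.1  66.8  49.2] [434.35547222  67.26551867  49.26386441]
side [ 295  184   40   51 1344] [582.  37.  -3.] [698. 286.  54.] top 123 [628.3  65.1  49.4] [628.2330433   67.6336842   48.96723959]
side [238 212  21  26 413] [407.  33.  -3.] [464. 152.  54.] top 101 [435.   61.6  48.3] [435.98286057  62.69993451  48.96158954]
side [337 239  20  20 141] [673. -80.  -2.] [735.  16.  24.] top 0
```

```bash
python3 - <<'E'
from h import *
T={}
for n in('top','side'):
    z=np.load(n+'0.npz');im,d=z['im'],z['d'];P=np.load(n+'P.npy')
    hsv=cv2.cvtColor(im,cv2.COLOR_RGB2HSV)
    # white plate
    m=((hsv[...,1]<30)&(hsv[...,2]>225)&(abs(P[...,2]-20)<9)&(P[...,0]>430)&(P[...,0]<620)&(P[...,1]>-120)&(P[...,1]<20)).astype('uint8')
    q=P[m>0];print(n,'plate',len(q),q.mean(0),(q.min(0)+q.max(0))/2,q.min(0),q.max(0))
    w=(P[...,0]>380)&(P[...,0]<650)&(P[...,1]>-320)&(P[...,1]<20)
    m=(w&(hsv[...,1]<70)&(hsv[...,2]>70)&(abs(P[...,2]-12)<5)).astype('uint8')
    k,l,st,_=cv2.connectedComponentsWithStats(m);i=1+st[1:,4].argmax()
    q=P[l==i];r=cv2.minAreaRect(q[:,:2].astype('float32'));print('base',r,q[:,2].mean())
    # spindle top
    m=w&(P[...,2]>64)&(P[...,2]<82)&(P[...,1]>-90)&(P[...,1]<0)&(P[...,0]<570); q=P[m]; print('spindle',len(q),q.mean(0))
    # dark bar
    m=w&(P[...,2]>105)&(P[...,2]<145)&(hsv[...,2]<70)&(P[...,0]<520); q=P[m]; print('bar',len(q),q.mean(0),q.min(0),q.max(0))
    # tray
    m=(P[...,0]>560)&(P[...,0]<710)&(P[...,1]>130)&(P[...,1]<300)&(hsv[...,0]>5)&(hsv[...,0]<22)&(hsv[...,1]>90)&(hsv[...,2]>60)
    m=m.astype('uint8');k,l,st,_=cv2.connectedComponentsWithStats(m);i=1+st[1:,4].argmax();q=P[l==i]
    print('tray',cv2.minAreaRect(q[:,:2].astype('float32')),q.min(0),q.max(0))
    for nm,(a,b) in dict(ring=((655,-130),(760,30)),jar=((620,-240),(740,-130)),butter=((340,-130),(430,0)),grey=((560,-330),(700,-245))).items():
        q=P[(P[...,0]>a[0])&(P[...,0]<b[0])&(P[...,1]>a[1])&(P[...,1]<b[1])&(P[...,2]>8)]
        if len(q):print(nm,q.min(0).round(),q.max(0).round())
E
```

```text
top plate 384 [524.49596129 -84.78655642  19.33647564] [506.56330818 -84.82715491  18.59952582] [ 441.75761543 -119.55155909   11.00635667] [571.36900092 -50.10275073  26.19269498]
base ((508.4991760253906, -169.09323120117188), (257.161376953125, 153.07217407226562), 89.84700775146484) 11.542119062489839
spindle 29 [527.23632504 -82.80244568  70.77046271]
bar 55 [ 457.36976051 -244.74459322  133.28797516] [ 452.98429399 -264.91660134  128.40620906] [ 462.02822382 -226.21946885  137.30234335]
tray ((637.4933471679688, 206.23004150390625), (118.00524139404297, 116.16200256347656), 0.05630224570631981) [578.53532961 148.11194121  -6.98757243] [696.45915127 264.35805531  20.57686112]
ring [ 655. -130.    8.] [760.  30. 256.]
jar [ 663. -240.   11.] [ 740. -130.  254.]
butter [ 340. -129.    8.] [ 4.020e+02 -1.000e+00  1.219e+03]
grey [ 560. -330.    8.] [ 654. -245.  108.]
side plate 255 [523.55033994 -88.5371719   20.13745628] [527.82677561 -84.27667704  18.21915078] [ 494.1282202  -118.93375369   11.95358493] [561.52533101 -49.61960039  24.48471664]
base ((481.4356384277344, -174.26351928710938), (261.4849853515625, 98.31535339355469), 89.85079193115234) 12.732730492838753
spindle 13 [526.39178483 -87.17199665  72.81147779]
bar 19 [ 462.43628324 -262.05504772  131.07770468] [ 456.73091703 -268.46664477  125.3126214 ] [ 465.48966245 -233.26285893  134.02987543]
tray ((640.2229614257812, 208.10934448242188), (154.88589477539062, 116.82365417480469), 89.55571746826172) [581.60910775 130.52455212  -2.89011083] [698.46298702 285.56897153  19.4989135 ]
ring [ 656. -130.    8.] [760.  30. 254.]
jar [ 666. -240.    8.] [ 740. -130.  255.]
butter [ 340. -129.    8.] [403. -26.  27.]
grey [ 560. -329.    8.] [ 646. -245.  107.]
```

```bash
cat >> h.py <<'E'
from scipy.spatial.transform import Rotation as Ro
def pose():
    s=robot.get_state(); q=s['eef_rot']; return s,np.array(s['tcp_pos']),Ro.from_quat([q[1],q[2],q[3],q[0]]).as_matrix()
def tip():
    s,p,R=pose(); return p+R[:,1]*171
def go(target, ang=None):
    """print grasp-point target -> tool shift in units; ang=desired world direction (deg) of tool x"""
    s,p,R=pose(); d=np.array(target)-(p+R[:,1]*171); t=R.T@d/250
    yaw=np.degrees(np.arctan2(R[1,0],R[0,0]))
    print('grasp',(p+R[:,1]*171).round(1),'toolx yaw',yaw.round(2),'y',R[:,1].round(3),'d',d.round(1),'shift',t.round(4),'rows>=',np.linalg.norm(d)/50, 't',s['time'],'open',s['opening'],'F',s['ft_force'].round(1))
    if ang is not None:
        e=(ang-yaw+90)%180-90; print('spin (tool y down => neg world):',-e/90)
E
python3 - <<'E'
from h import *
s,p,R=pose();print(R.round(3)); go([434.5,65,130],0)
P=np.load('topP.npy')
for y in(300,205,100):
    print(y,[ (x,P[(abs(P[...,0]-x)<5)&(abs(P[...,1]-y)<5)][:,2].round()[:3]) for x in range(420,800,30)])
E
```

```text
[[ 0.285 -0.    -0.959]
 [ 0.959 -0.001  0.285]
 [-0.001 -1.    -0.   ]]
grasp [185.1 622.7 233. ] toolx yaw 73.45 y [-0.    -0.001 -1.   ] d [ 249.4 -557.7 -103. ] shift [-1.8535  0.4145 -1.5918] rows>= 12.390638949356623 t 0.15 open 91.85329746379338 F [-0.1  0.  -0.5]
spin (tool y down => neg world): 0.8160886979554126
300 [(420, array([21., 10., 11.])), (450, array([], dtype=float64)), (480, array([], dtype=float64)), (510, array([], dtype=float64)), (540, array([-2., -5., -1.])), (570, array([-4.,  2., -2.])), (600, array([4., 3., 1.])), (630, array([10.,  9., 14.])), (660, array([ 2., -4., -3.])), (690, array([ 4., -1., -0.])), (720, array([252., 251., 249.])), (750, array([251., 247., 249.])), (780, array([271., 273., 273.]))]
205 [(420, array([143., 140., 140.])), (450, array([162., 166., 163.])), (480, array([157., 160., 158.])), (510, array([147., 116., 118.])), (540, array([153., 155., 153.])), (570, array([-1.,  1., -1.])), (600, array([3., 1., 7.])), (630, array([5., 5., 6.])), (660, array([4., 2., 6.])), (690, array([14., 19., 11.])), (720, array([251., 251., 248.])), (750, array([248., 248., 249.])), (780, array([249., 251., 251.]))]
100 [(420, array([ 2.,  2., -1.])), (450, array([-0., -2.,  2.])), (480, array([ 1., -5., -2.])), (510, array([-1., -5., -1.])), (540, array([ 3.,  6., -0.])), (570, array([-3.,  2., -0.])), (600, array([ 3., -1., -1.])), (630, array([ 4.,  4., -3.])), (660, array([-3.,  0., -4.])), (690, array([ 3., -0., -6.])), (720, array([249., 249., 249.])), (750, array([252., 249., 250.])), (780, array([251., 250., 249.]))]
```

Call:
send_rows --deltas "0 0 0 0;-0.1 -0.15 -0.15 0;-0.2 -0.22 -0.3 0;-0.3 -0.22 -0.45 0;-0.42 -0.22 -0.6 0;-0.54 -0.22 -0.77 0;-0.54 -0.22 -0.77 0;-0.54 -0.22 -0.77 0" --grip 0

```text
time: 0.95
tcp_pos: [332.0, 437.8, 459.4]
eef_rot: [-0.567, 0.568, 0.422, -0.422]
ft_force: [0.4, -0.1, 0.7]
opening: 92.1
```

Call:
send_rows --deltas "-0.1 0 -0.15 0;-0.2 0 -0.3 0;-0.3 0 -0.45 0;-0.42 0 -0.6 0;-0.54 0 -0.77 0;-0.54 0 -0.77 0;-0.54 0 -0.77 0"

```text
time: 1.65
tcp_pos: [477.6, 254.0, 459.3]
eef_rot: [0.567, -0.567, -0.422, 0.422]
ft_force: [0.2, 0.5, 0.2]
opening: 92.0
```

Call:
send_rows --deltas "-0.1 0 -0.15 0;-0.2 0 -0.3 -0.05;-0.3 0 -0.45 -0.1;-0.42 0.1 -0.6 -0.15;-0.54 0.3 -0.77 -0.18;-0.54 0.5 -0.77 -0.18;-0.54 0.52 -0.77 -0.18;-0.54 0.52 -0.77 -0.18"

```text
time: 2.45
tcp_pos: [621.6, 71.7, 324.6]
eef_rot: [0.504, -0.5, -0.496, 0.501]
ft_force: [0.2, 1.2, -0.3]
opening: 92.2
```

```bash
python3 - <<'E'
from h import *
go([627,68,150],90)
im,d=robot.snapshot('wrist');save('','w1',im);np.savez('w1.npz',im=im,d=d)
E
```

```text
grasp [620.   71.5 153.6] toolx yaw 89.63 y [-0.009 -0.001 -1.   ] d [ 7.  -3.5 -3.6] shift [-0.014   0.0141 -0.0282] rows>= 0.1724020294103909 t 2.45 open 92.20646940864484 F [ 0.2  1.2 -0.3]
spin (tool y down => neg world): -0.004067272784695477
```

View pics/w1.png

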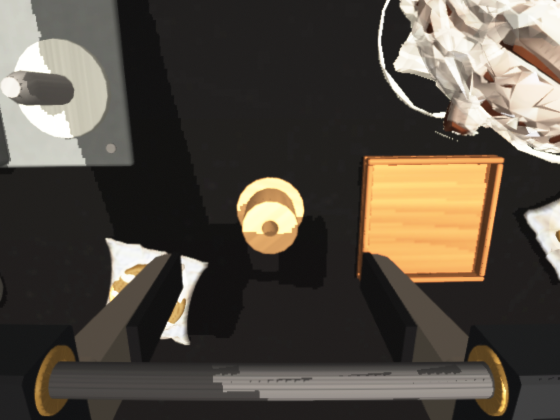

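```bash
cat >> h.py <<'E'
def wplane(uv,z):
    s,p,R=pose(); r,c=rays('wrist',uv); H=np.array(c['hand_eye'])
    o=p+R@H[:3,3]; d=r@(R@H[:3,:3]).T
    return o+d*((z-o[2])/d[:,2])[:,None]
E
python3 - <<'E'
from h import *
print('narrow top bore',wplane([[270,228.5]],50), 'hub top', wplane([[270.5,226.5]],50))
print('flange',wplane([[270,211]],4))
print('plate',wplane([[60,88]],20),'spindle tip',wplane([[11,88]],75))
print('tray rim',wplane([[365,157],[503,158],[487,281],[360,280]],16).round(1), wplane([[365,157],[503,158],[487,281],[360,280]],16).mean(0))
z=np.load('w1.npz');im=z['im']
hsv=cv2.cvtColor(im,cv2.COLOR_RGB2HSV);m=((hsv[...,0]>8)&(hsv[...,0]<32)&(hsv[...,1]>60)&(hsv[...,2]>60)).astype('uint8')
k,l,st,ce=cv2.connectedComponentsWithStats(m)
print([ (st[i],ce[i]) for i in range(1,k) if st[i,4]>400])
E
```

```text
narrow top bore [[631.00925247  70.68424908  50.        ]] hub top [[629.42590693  71.06747706  50.        ]]
flange [[631.40559932  70.51506551   4.        ]]
plate [[528.47283225 -87.51482314  20.        ]] spindle tip [[529.74692024 -87.87691598  75.        ]]
tray rim [[582.9 146.8  16. ]
 [583.9 259.2  16. ]
 [694.4 264.8  16. ]
 [692.2 150.1  16. ]] [638.34931773 205.2272      16.        ]
[(array([ 500,   37,   60,   47, 1262], dtype=int32), array([536.11806656,  53.72979398])), (array([  357,   154,   148,   130, 16203], dtype=int32), array([430.25069432, 213.83762266])), (array([ 236,  176,   69,   79, 2714], dtype=int32), array([269.82829772, 216.24797347])), (array([  34,  346,   41,   70, 1378], dtype=int32), array([ 50.02902758, 380.84179971])), (array([ 468,  346,   41,   70, 1376], dtype=int32), array([492.34738372, 380.77398256]))]
```

Call:
send_rows --deltas "-0.004 0.1 -0.04 -0.004;-0.004 0.24 -0.04 -0.004;-0.004 0.35 -0.04 -0.004;-0.004 0.42 -0.04 -0.004;-0.004 0.46 -0.04 -0.004;-0.004 0.478 -0.04 -0.004;-0.004 0.478 -0.04 -0.004;-0.004 0.478 -0.04 -0.004"

```text
time: 3.3
tcp_pos: [632.3, 71.2, 209.1]
eef_rot: [0.501, -0.499, -0.5, 0.501]
ft_force: [0.3, 0.4, -0.2]
opening: 91.8
```

```bash
python3 - <<'E'
from h import *
go([629.5,70.5,34],90)
im,d=robot.snapshot('wrist');save('','w2',im)
E
```

```text
grasp [631.8  71.3  38.1] toolx yaw 90.03 y [-0.003  0.001 -1.   ] d [-2.3 -0.8 -4.1] shift [-0.0033  0.0166  0.0092] rows>= 0.09619073360332452 t 3.3 open 91.75173910945715 F [ 0.3  0.4 -0.2]
spin (tool y down => neg world): 0.00037464950002162015
```

View pics/w2.png

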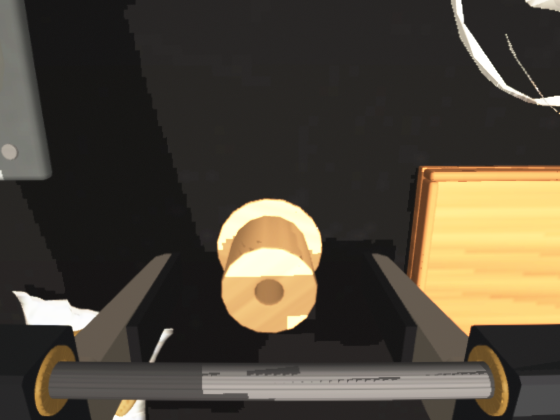

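```bash
python3 - <<'E'
from h import *
print(wplane([[268.5,291.5],[269.5,289.5]],50), tip())
E
```

```text
[[627.6046491   69.65755068  50.        ]
 [626.63891193  70.08737937  50.        ]] [631.82531161  71.2491596   38.14924173]
```

Call:
send_rows --deltas "-0.003 0.015 0.004 0;-0.003 0.015 0.004 0;-0.003 0.015 0.004 0;-0.003 0.015 0.004 0;-0.003 0.015 0.004 0;-0.003 0.015 0.004 0;-0.003 0.015 0.004 0;-0.003 0.015 0.004 0" --grip 255 --force 20

```text
time: 4.15
tcp_pos: [631.3, 70.4, 205.4]
eef_rot: [0.501, -0.499, -0.5, 0.501]
ft_force: [0.6, -0.2, 0.7]
opening: 41.2
```

Call:
send_rows --deltas "0 -0.12 0 0;0 -0.24 0 0;0.1 -0.26 -0.02 0;0.25 -0.26 -0.04 0;0.4 -0.26 -0.06 0;0.5 -0.26 -0.06 0;0.536 -0.26 -0.06 0;0.536 -0.26 -0.06 0;0.536 -0.26 -0.06 0"

```text
time: 5.05
tcp_pos: [646.6, 202.4, 270.2]
eef_rot: [0.501, -0.5, -0.499, 0.501]
ft_force: [-0.3, -0.7, -0.7]
opening: 40.9
```

```bash
python3 - <<'E'
from h import *
go([646,205,40.5],90)
im,d=robot.snapshot('wrist');save('','w3',im)
E
```

```text
grasp [646.  202.2  99.2] toolx yaw 89.92 y [-0.003 -0.001 -1.   ] d [ -0.    2.8 -58.7] shift [ 0.0115  0.2348 -0.0007] rows>= 1.175291008753708 t 5.05 open 40.89543921566981 F [-0.3 -0.7 -0.7]
spin (tool y down => neg world): -0.000856079145759894
```

View pics/w3.png

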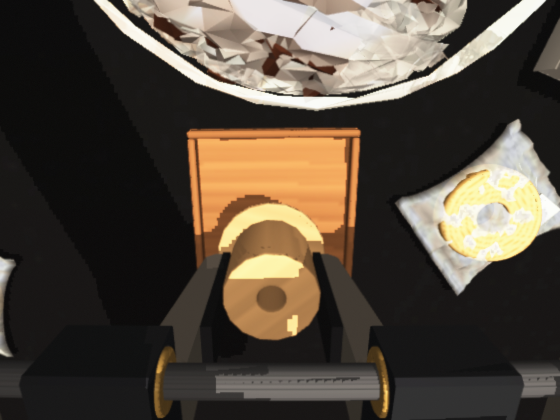

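Call:
send_rows --deltas "0.008 0.06 0 0;0.008 0.12 0 0;0.008 0.18 0 0;0.008 0.21 0 0;0.008 0.225 0 0;0.008 0.232 0 0;0.008 0.232 0 0;0.008 0.232 0 0"

```text
time: 5.9
tcp_pos: [646.8, 203.9, 212.9]
eef_rot: [0.501, -0.5, -0.499, 0.5]
ft_force: [-0.1, 0.2, -1.0]
opening: 41.1
```

```bash
python3 - <<'E'
from h import *
go([646,205,40.5],90)
im,d=robot.snapshot('wrist');save('','w4',im)
E
```

```text
grasp [646.5 203.8  41.9] toolx yaw 89.87 y [-0.002 -0.001 -1.   ] d [-0.5  1.2 -1.4] shift [0.0047 0.0056 0.0018] rows>= 0.037546588363459574 t 5.9 open 41.10810480244581 F [-0.1  0.2 -1. ]
spin (tool y down => neg world): -0.0014230669944527423
```

View pics/w4.png

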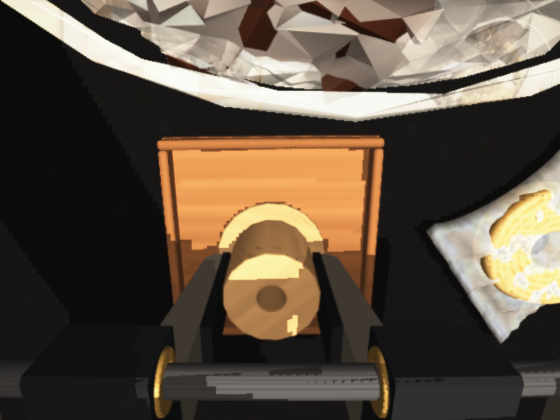

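Call:
send_rows --deltas "0.003 0.006 0 0;0.003 0.006 0 0;0.003 0.006 0 0"

```text
time: 6.25
tcp_pos: [646.8, 204.8, 211.6]
eef_rot: [0.501, -0.5, -0.499, 0.5]
ft_force: [0.1, -0.0, -1.0]
opening: 41.0
```

Call:
send_rows --deltas "0 0 0 0;0 0 0 0;0 0 0 0;0 0 0 0;0 -0.1 0 0;0 -0.25 0 0;0 -0.4 0 0;0 -0.56 0 0;0 -0.65 0 0;0 -0.65 0 0;0 -0.65 0 0" --grip 90

```text
time: 7.35
tcp_pos: [646.9, 204.9, 374.1]
eef_rot: [0.501, -0.5, -0.499, 0.5]
ft_force: [0.2, -0.4, -0.4]
opening: 59.5
```

```bash
python3 - <<'E'
from h import *
go([434.5,68,150],135)
im,d=robot.snapshot('wrist');save('','w5',im)
E
```

```text
grasp [646.6 204.8 203.1] toolx yaw 89.88 y [-0.002 -0.    -1.   ] d [-212.1 -136.8  -53.1] shift [-0.5488  0.2139  0.8469] rows>= 5.158237306220442 t 7.35 open 59.47517714537501 F [ 0.2 -0.4 -0.4]
spin (tool y down => neg world): -0.501287338103412
```

View pics/w5.png

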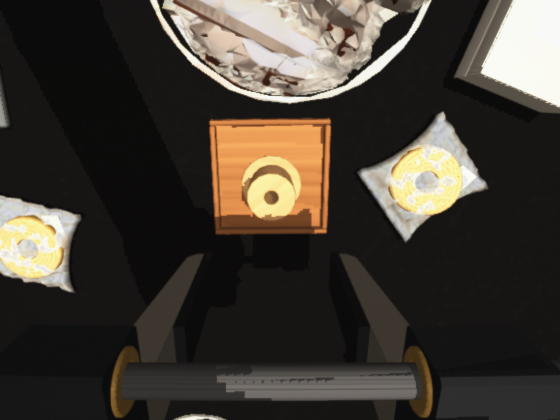

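Call:
send_rows --deltas "-0.15 0 0 0;-0.3 0 0.05 0;-0.43 0 0.15 -0.06;-0.52 0 0.3 -0.14;-0.548 0 0.45 -0.22;-0.548 0 0.6 -0.3;-0.548 0 0.73 -0.38;-0.548 0 0.82 -0.45;-0.548 0.1 0.847 -0.5;-0.548 0.2 0.847 -0.5;-0.548 0.214 0.847 -0.5;-0.548 0.214 0.847 -0.5" --grip 0

```text
time: 8.6
tcp_pos: [434.0, 68.1, 319.2]
eef_rot: [0.273, -0.269, -0.651, 0.655]
ft_force: [1.0, 0.7, -0.2]
opening: 92.0
```

```bash
python3 - <<'E'
from h import *
go([434.5,68,150],135)
im,d=robot.snapshot('wrist');save('','w6',im)
E
```

```text
grasp [432.8  67.7 148.2] toolx yaw 134.87 y [-0.007 -0.002 -1.   ] d [1.7 0.3 1.8] shift [-0.0039 -0.0073 -0.0054] rows>= 0.04948751502568932 t 8.6 open 91.96167957882847 F [ 1.   0.7 -0.2]
spin (tool y down => neg world): -0.0014143193967745067
```

View pics/w6.png

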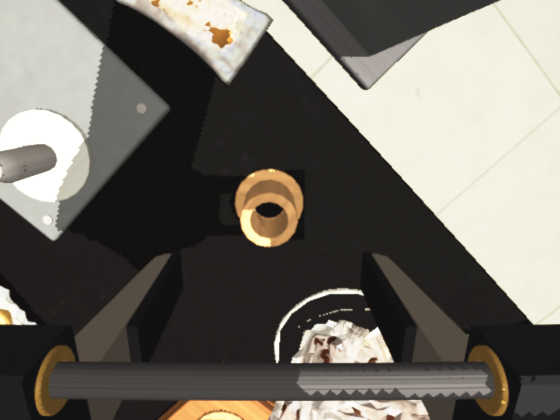

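```bash
python3 - <<'E'
from h import *
q=wplane([[269,214.5]],50)[0];print(q, wplane([[269,202]],4))
go([q[0],q[1],34],135)
E
```

```text
[432.13618439  63.33313317  50.        ] [[434.77267216  65.69665868   4.        ]]
grasp [433.7  67.9 149. ] toolx yaw 134.87 y [-0.005 -0.002 -1.   ] d [  -1.6   -4.6 -115. ] shift [-0.0096  0.4602  0.0152] rows>= 2.302871778569218 t 8.65 open 92.01759558416111 F [-0.1 -0.3  0.1]
spin (tool y down => neg world): -0.0014819493142106744
```

Call:
send_rows --deltas "-0.008 0.1 0.008 0;-0.008 0.24 0.008 0;-0.008 0.35 0.008 0;-0.008 0.42 0.008 0;-0.008 0.45 0.008 0;-0.008 0.46 0.008 0;-0.008 0.46 0.008 0;-0.008 0.46 0.008 0"

```text
time: 9.45
tcp_pos: [434.5, 65.3, 206.0]
eef_rot: [0.272, -0.271, -0.652, 0.654]
ft_force: [0.5, -0.8, 0.1]
opening: 91.9
```

```bash
python3 - <<'E'
from h import *
go([433.5,65,34],135)
im,d=robot.snapshot('wrist');save('','w7',im)
E
```

```text
grasp [434.   65.1  35. ] toolx yaw 134.87 y [-0.003 -0.001 -1.   ] d [-0.5 -0.1 -1. ] shift [0.0013 0.004  0.0016] rows>= 0.022485718258212998 t 9.45 open 91.91345175808411 F [ 0.5 -0.8  0.1]
spin (tool y down => neg world): -0.001481597660730295
```

View pics/w7.png

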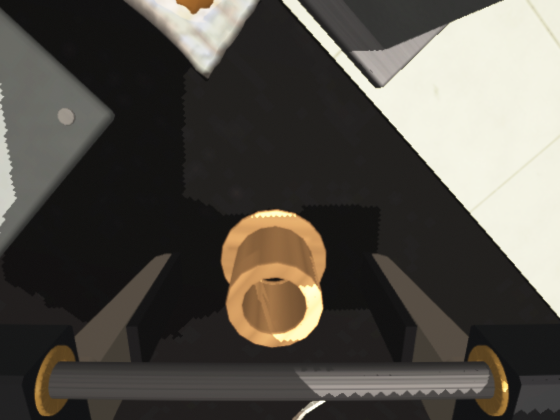

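Call:
send_rows --deltas "0.003 0.004 0 0;0.003 0.004 0 0;0.003 0.004 0 0;0.003 0.004 0 0;0.003 0.004 0 0;0.003 0.004 0 0;0.003 0.004 0 0;0.003 0.004 0 0" --grip 255 --force 20

```text
time: 10.3
tcp_pos: [433.9, 65.8, 205.0]
eef_rot: [0.272, -0.271, -0.652, 0.654]
ft_force: [0.2, -0.0, 0.5]
opening: 42.0
```

```bash
python3 - <<'E'
from h import *
go([526,-86,34],135)
im,d=robot.snapshot('wrist');save('','w8',im)
E
```

```text
grasp [433.4  65.6  34. ] toolx yaw 134.87 y [-0.003 -0.001 -1.   ] d [  92.6 -151.6    0. ] shift [-6.912e-01 -5.000e-04  1.654e-01] rows>= 3.553387182679445 t 10.3 open 42.02344202791799 F [ 0.2 -0.   0.5]
spin (tool y down => neg world): -0.001448106690464278
```

View pics/w8.png

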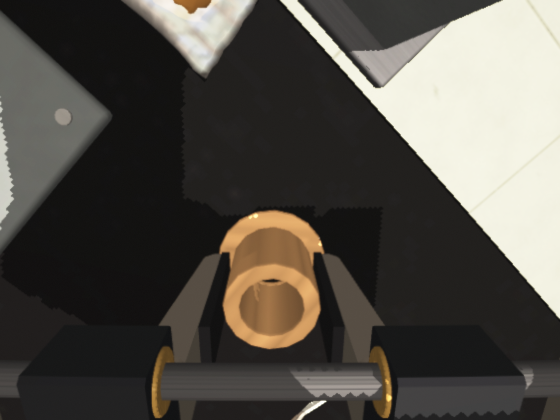

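```bash
python3 - <<'E'
from h import *
s,p,R=pose()
for uv,z in(([272,301],50),([272,348],50),([223,301],50),([321,301],50),([272,211],4),([272,303],50)):
    q=wplane([uv],z)[0]; print(uv,q.round(1),'tool',(R.T@(q-p)).round(1))
E
```

```text
[272, 301] [431.8  63.4  50. ] tool [ -0.4 155.    2.7]
[272, 348] [448.4  80.1  50. ] tool [ -0.4 154.9 -20.8]
[223, 301] [446.3  48.9  50. ] tool [-21.  154.9   2.7]
[321, 301] [417.3  78.1  50. ] tool [ 20.2 155.    2.7]
[272, 211] [413.7  45.6   4. ] tool [ -0.3 201.   28. ]
[272, 303] [432.5  64.1  50. ] tool [ -0.4 155.    1.8]
```

Call:
send_rows --deltas "0 -0.15 0 0;0 -0.32 0 0;-0.1 -0.42 0.02 0;-0.25 -0.42 0.05 0;-0.4 -0.42 0.1 0;-0.55 -0.42 0.14 0;-0.65 -0.42 0.16 0;-0.687 -0.42 0.161 0;-0.687 -0.42 0.161 0;-0.687 -0.42 0.161 0;-0.687 -0.42 0.161 0"

```text
time: 11.45
tcp_pos: [526.3, -82.6, 309.7]
eef_rot: [0.272, -0.269, -0.653, 0.654]
ft_force: [-0.0, -0.4, -0.0]
opening: 42.0
```

```bash
python3 - <<'E'
from h import *
go([526,-84.5,138],135)
for n in('wrist','top','side'):
    im,d=robot.snapshot(n);save('','a_'+n,im);np.savez(f'a_{n}.npz',im=im,d=d)
    if n=='top': save('','a_topc',cv2.resize(im[180:260,280:400],None,fx=6,fy=6,interpolation=cv2.INTER_CUBIC))
    if n=='side': save('','a_sidec',cv2.resize(im[200:320,230:330],None,fx=5,fy=5,interpolation=cv2.INTER_CUBIC))
E
```

```text
grasp [525.6 -82.6 138.7] toolx yaw 135.0 y [-0.004 -0.    -1.   ] d [ 0.4 -1.9 -0.7] shift [-0.0065  0.0026  0.0042] rows>= 0.04083126008971516 t 11.45 open 42.04221317436255 F [-0.  -0.4 -0. ]
spin (tool y down => neg world): -1.0802318503995897e-06
```

View pics/a_wrist.png

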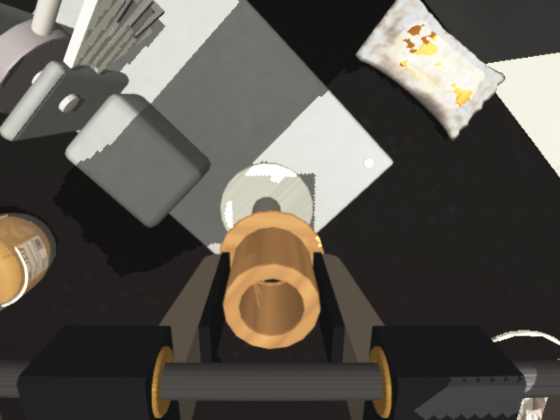

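View pics/a_sidec.png

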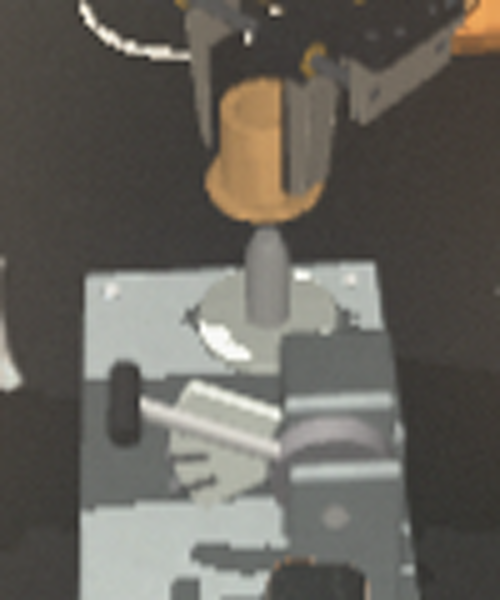

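```bash
python3 - <<'E'
from h import *
s,p,R=pose()
for uv,z in(([268,208],20),([221,207],20),([315,207],20),([268,163],20),([274,232],104)):
    q=wplane([uv],z)[0]; print(uv,q.round(1),'tool',(R.T@(q-p)).round(1))
im=np.load('a_wrist.npz')['im'];save('','a_wc',cv2.resize(im[150:260,205:335],None,fx=6,fy=5.4,interpolation=cv2.INTER_CUBIC))
E
```

```text
[268, 208] [526.  -87.6  20. ] tool [ -3.3 289.9   2.8]
[221, 207] [ 551.  -113.8   20. ] tool [-39.5 289.8   3.6]
[315, 207] [499.8 -62.6  20. ] tool [ 32.9 290.    3.6]
[268, 163] [ 501.3 -112.2   20. ] tool [ -3.2 290.   37.6]
[274, 232] [515.1 -93.  104. ] tool [  0.8 205.9  14.5]
```

View pics/a_wc.png

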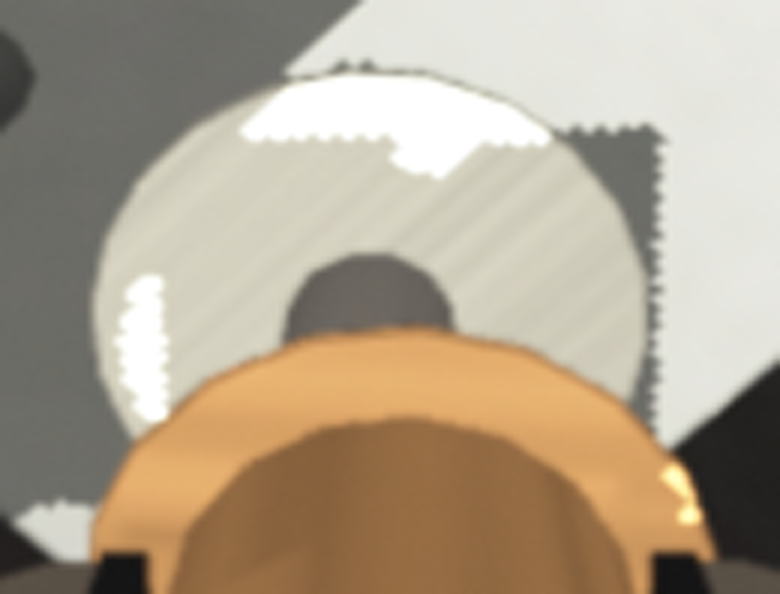

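View pics/a_topc.png

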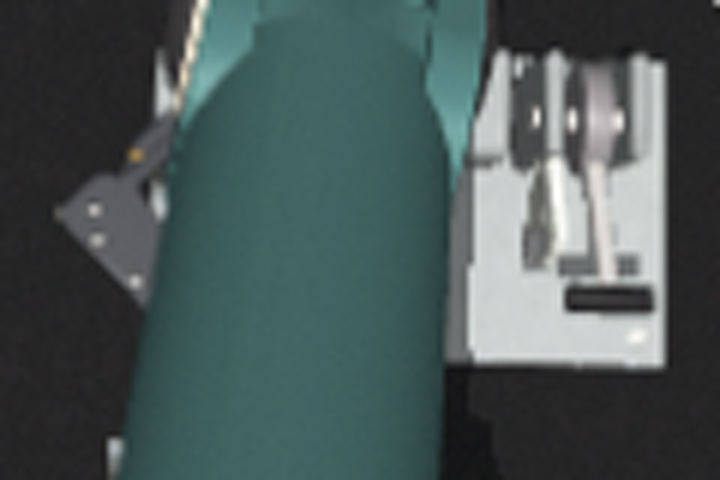

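Call:
send_rows --deltas "-0.012 0 0.004 0;-0.012 0.05 0.004 0;-0.012 0.09 0.004 0;-0.012 0.12 0.004 0;-0.012 0.14 0.004 0;-0.012 0.155 0.004 0;-0.012 0.155 0.004 0;-0.012 0.155 0.004 0"

```text
time: 12.4
tcp_pos: [528.0, -86.0, 271.2]
eef_rot: [0.272, -0.27, -0.653, 0.654]
ft_force: [0.1, -0.0, 0.1]
opening: 42.0
```

```bash
python3 - <<'E'
from h import *
go([527,-85.4,54],135)
for n in('wrist','side'):
    im,d=robot.snapshot(n);save('','b_'+n,im)
    if n=='side': save('','b_sidec',cv2.resize(im[210:310,240:330],None,fx=6,fy=6,interpolation=cv2.INTER_CUBIC))
E
```

```text
grasp [527.4 -86.2 100.2] toolx yaw 134.96 y [-0.003 -0.001 -1.   ] d [ -0.4   0.8 -46.2] shift [ 0.0032  0.1848 -0.0014] rows>= 0.9243626471374483 t 12.4 open 42.04121646926137 F [ 0.1 -0.   0.1]
spin (tool y down => neg world): -0.00045476997239638373
```

View pics/b_wrist.png

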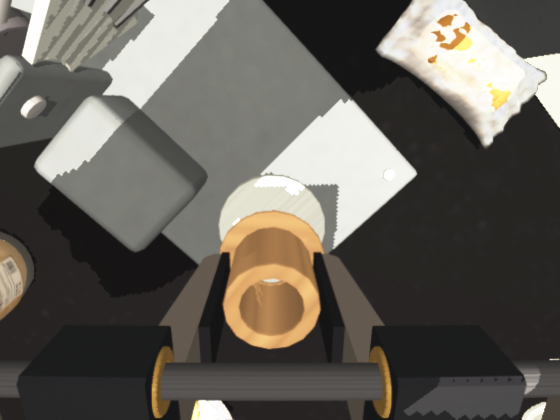

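View pics/b_sidec.png

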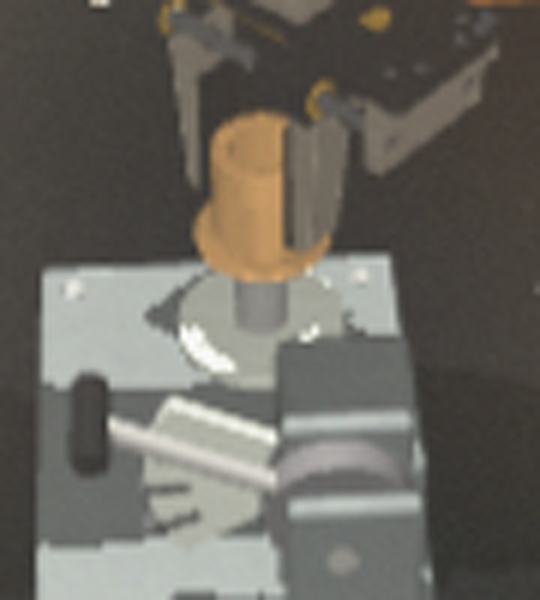

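Call:
send_rows --deltas "0 0.03 0 0;0 0.06 0 0;0 0.09 0 0;0 0.12 0 0;0 0.12 0 0"

```text
time: 13.0
tcp_pos: [527.4, -86.0, 240.1]
eef_rot: [0.272, -0.269, -0.652, 0.654]
ft_force: [-0.7, -0.1, -0.6]
opening: 42.3
```

```bash
python3 - <<'E'
from h import *
go([527,-85.4,54],135); print(robot.get_state()['moment'])
E
```

```text
grasp [526.6 -86.1  69.1] toolx yaw 134.97 y [-0.005 -0.001 -1.   ] d [  0.4   0.7 -15.1] shift [ 0.0004  0.0603 -0.0033] rows>= 0.3018407272424249 t 13.0 open 42.263102192009015 F [-0.7 -0.1 -0.6]
spin (tool y down => neg world): -0.0003805158811439292
[0.08453377 0.11052965 0.00471669]
```

No force so far; I'll go on down.

Call:
send_rows --deltas "0 0.02 0 0;0 0.04 0 0;0 0.05 0 0;0 0.056 0 0;0 0.058 0 0;0 0.058 0 0;0 0.058 0 0"

```text
time: 13.7
tcp_pos: [527.4, -86.0, 225.8]
eef_rot: [0.272, -0.269, -0.652, 0.654]
ft_force: [0.3, 0.4, -0.7]
opening: 42.1
```

```bash
python3 - <<'E'
from h import *
go([527,-85.4,54],135)
im,d=robot.snapshot('side');save('','c_sidec',cv2.resize(im[210:310,240:330],None,fx=6,fy=6,interpolation=cv2.INTER_CUBIC))
E
```

```text
grasp [526.6 -86.1  54.8] toolx yaw 134.96 y [-0.005 -0.001 -1.   ] d [ 0.4  0.7 -0.8] shift [ 0.0009  0.003  -0.003 ] rows>= 0.021622435906084658 t 13.7 open 42.083300180735144 F [ 0.3  0.4 -0.7]
spin (tool y down => neg world): -0.0003911306359188731
```

View pics/c_sidec.png

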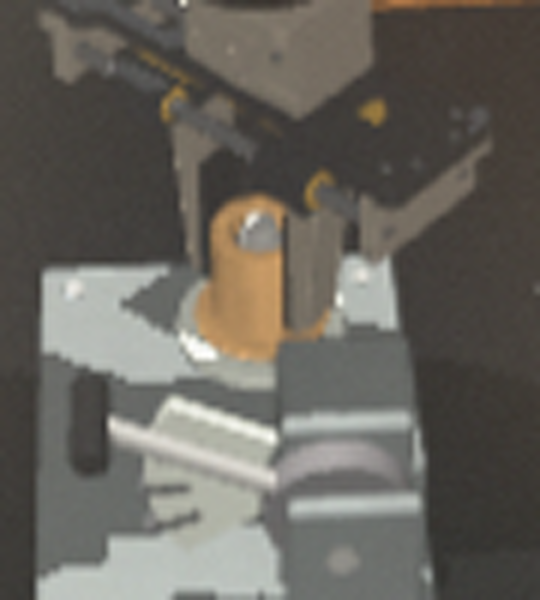

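Call:
send_rows --deltas "0 0.003 0 0;0 0.003 0 0;0 0.003 0 0;0 0.003 0 0;0 0.003 0 0;0 -0.06 0 0;0 -0.2 0 0;0 -0.35 0 0;0 -0.5 0 0;0 -0.5 0 0;0 -0.5 0 0" --grip 90

```text
time: 14.85
tcp_pos: [528.0, -85.9, 351.5]
eef_rot: [0.272, -0.27, -0.653, 0.654]
ft_force: [0.3, 0.3, -0.9]
opening: 59.3
```

```bash
python3 - <<'E'
from h import *
go([447,-245,165],180)
for n in('wrist','side'):
    im,d=robot.snapshot(n);save('','d_'+n,im);np.savez(f'd_{n}.npz',im=im,d=d)
    if n=='side': save('','d_sidec',cv2.resize(im[210:310,240:330],None,fx=6,fy=6,interpolation=cv2.INTER_CUBIC))
E
```

```text
grasp [527.6 -86.  180.5] toolx yaw 134.97 y [-0.003 -0.001 -1.   ] d [ -80.6 -159.   -15.5] shift [-0.2224  0.0632  0.6774] rows>= 3.5788564046326563 t 14.85 open 59.30093999469362 F [ 0.3  0.3 -0.9]
spin (tool y down => neg world): -0.5003583731320055
```

View pics/d_wrist.png

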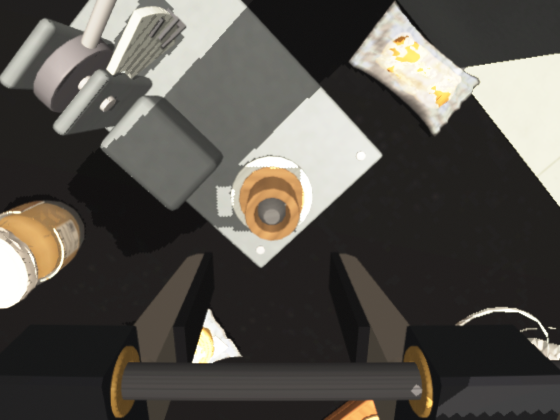

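View pics/d_sidec.png

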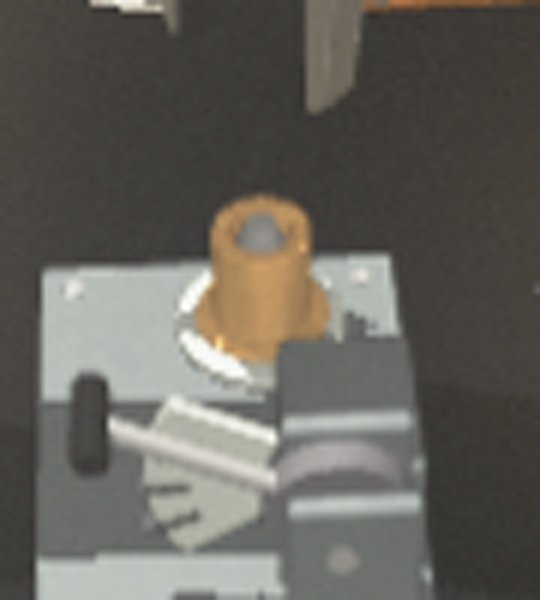

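```bash
python3 - <<'E'
from h import *
print(robot.get_state()['joint_pos'].round(2)); go([450,-245,180],180)
z=np.load('d_wrist.npz');im=z['im'];save('','d_wc',cv2.resize(im[0:150,0:220],None,fx=3.6,fy=3.6,interpolation=cv2.INTER_CUBIC))
E
```

```text
[-0.07  0.34  0.2   1.95 -0.09  0.87  2.53]
grasp [526.4 -85.9 178.7] toolx yaw 134.97 y [-0.007 -0.    -1.   ] d [ -76.4 -159.1    1.3] shift [-0.2345 -0.0028  0.666 ] rows>= 3.530381331598552 t 14.95 open 59.26240635055941 F [ 0.4 -0.2 -0.6]
spin (tool y down => neg world): -0.5003642825763841
```

View pics/d_wc.png

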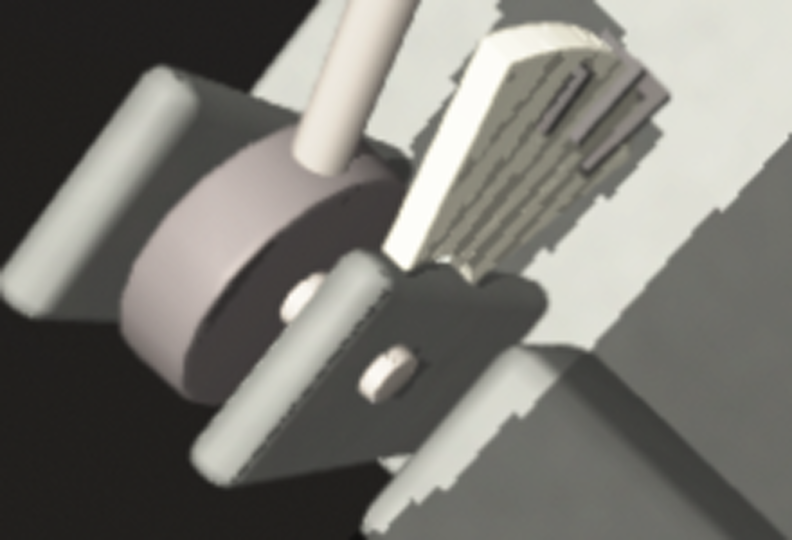

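Call:
send_rows --deltas "-0.03 -0.08 0.08 0.08;-0.06 -0.08 0.16 0.17;-0.09 -0.08 0.25 0.26;-0.12 -0.08 0.33 0.35;-0.15 -0.08 0.42 0.44;-0.18 -0.08 0.5 0.53;-0.21 -0.08 0.58 0.62;-0.234 -0.08 0.666 0.71;-0.234 -0.08 0.666 0.8;-0.234 -0.08 0.666 0.89;-0.234 -0.08 0.666 0.95;-0.234 -0.08 0.666 0.95" --grip 255

```text
time: 16.15
tcp_pos: [450.9, -244.6, 368.8]
eef_rot: [0.644, -0.641, -0.293, 0.299]
ft_force: [-0.4, 0.5, -1.4]
opening: 0.6
```

```bash
python3 - <<'E'
from h import *
go([450,-245,190],0)
im,d=robot.snapshot('wrist');save('','e',im)
E
```

```text
grasp [ 449.2 -244.6  197.8] toolx yaw 49.45 y [-0.01 -0.   -1.  ] d [ 0.8 -0.4 -7.8] shift [ 0.0009  0.0314 -0.0037] rows>= 0.15788459648717823 t 16.15 open 0.6342014326721754 F [-0.4  0.5 -1.4]
spin (tool y down => neg world): 0.5494765605022198
```

View pics/e.png

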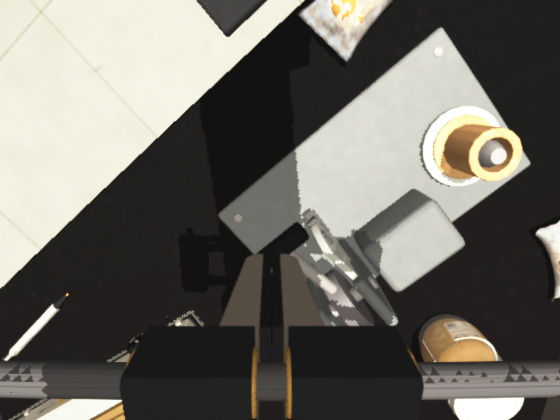

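Call:
send_rows --deltas "0 0 0 0.09;0 0 0 0.18;0 0 0 0.27;0 0 0 0.36;0 0 0 0.45;0 0.03 0 0.55;0 0.06 0 0.55;0 0.08 0 0.55;0 0.08 0 0.55;0 0.08 0 0.55"

```text
time: 17.2
tcp_pos: [450.7, -244.7, 348.9]
eef_rot: [-0.707, 0.707, -0.002, -0.005]
ft_force: [0.0, 0.3, 0.5]
opening: 0.6
```

```bash
python3 - <<'E'
from h import *
go([450,-245,67],0)
im,d=robot.snapshot('wrist');save('','f',im)
im,d=robot.snapshot('side');save('','f_s',cv2.resize(im[210:330,230:330],None,fx=5,fy=5,interpolation=cv2.INTER_CUBIC))
E
```

```text
grasp [ 449.1 -244.7  177.9] toolx yaw 0.19 y [-0.01 -0.   -1.  ] d [   0.9   -0.3 -110.9] shift [ 0.0081  0.4436 -0.0013] rows>= 2.2183913554743375 t 17.2 open 0.6459099592828268 F [0.  0.3 0.5]
spin (tool y down => neg world): 0.0021379223815950845
```

View pics/f.png

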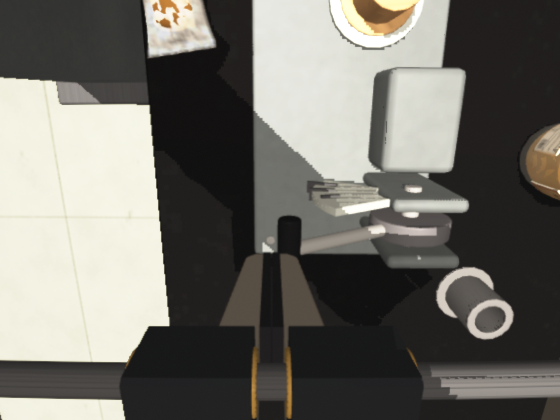

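View pics/f_s.png

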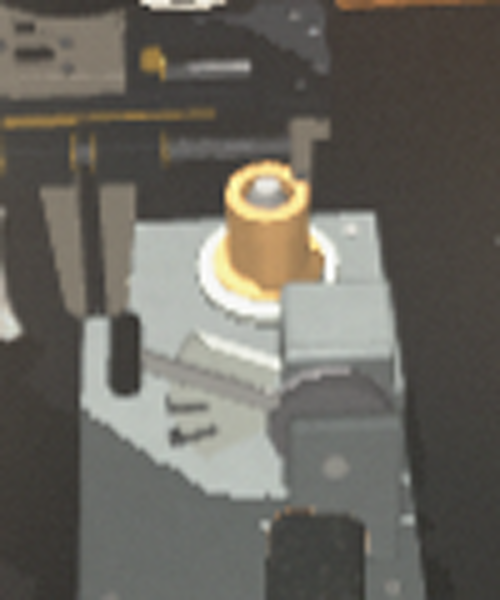

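```bash
python3 - <<'E'
from h import *
print(wplane([[289,218],[277,240],[301,240]],131))
print(wplane([[246,256],[297,256]],158.7))
go([455,-245,130],0)
E
```

```text
[[ 459.73350973 -226.77610663  131.        ]
 [ 452.9832537  -240.32576479  131.        ]
 [ 466.95929275 -240.23934942  131.        ]]
[[ 436.99676851 -238.06584576  158.7       ]
 [ 462.94976521 -237.88757073  158.7       ]]
grasp [ 449.3 -244.8  178.3] toolx yaw 0.14 y [-0.009 -0.    -1.   ] d [  5.7  -0.2 -48.3] shift [ 0.0245  0.1928 -0.0009] rows>= 0.9718769847062326 t 17.3 open 0.4629384392099568 F [ 0.6 -0.   0.5]
spin (tool y down => neg world): 0.0016035585922452356
```

Call:
send_rows --deltas "0.02 0.04 0.005 0;0.02 0.08 0.005 0;0.02 0.12 0.005 0;0.02 0.16 0.005 0;0.015 0.2 0.005 0;0.015 0.24 0.005 0;0.015 0.24 0.005 0"

```text
time: 18.0
tcp_pos: [452.5, -243.7, 287.5]
eef_rot: [0.707, -0.707, 0.004, 0.006]
ft_force: [-4.8, 0.8, 5.4]
opening: 0.4
```

```bash
python3 - <<'E'
from h import *
go([452,-246,67],0)
im,d=robot.snapshot('side');save('','g_s',cv2.resize(im[210:330,230:330],None,fx=5,fy=5,interpolation=cv2.INTER_CUBIC))
E
```

```text
grasp [ 450.2 -243.5  116.5] toolx yaw 0.11 y [-0.014  0.001 -1.   ] d [  1.8  -2.5 -49.5] shift [ 0.0101  0.198  -0.0101] rows>= 0.9926863341469132 t 18.0 open 0.4253165510659774 F [-4.8  0.8  5.4]
spin (tool y down => neg world): 0.0011923115445254793
```

View pics/g_s.png

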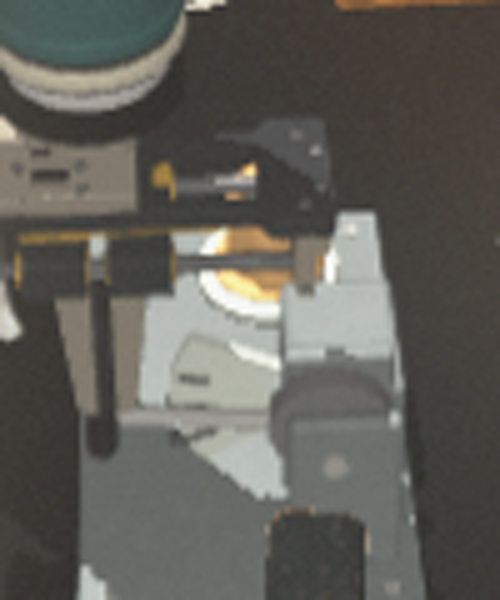

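Call:
send_rows --deltas "0.004 0.04 -0.008 0;0.006 0.08 -0.008 0;0.008 0.12 -0.008 0;0.01 0.15 -0.008 0;0.01 0.18 -0.008 0;0.01 0.198 -0.008 0;0.01 0.198 -0.008 0;0.01 0.198 -0.008 0"

```text
time: 18.85
tcp_pos: [456.0, -245.8, 239.0]
eef_rot: [-0.707, 0.707, -0.003, -0.004]
ft_force: [0.9, 1.0, 6.1]
opening: 0.0
```

```bash
python3 - <<'E'
from h import *
go([452,-246,67],0)
im,d=robot.snapshot('side');save('','i_s',cv2.resize(im[210:330,230:330],None,fx=5,fy=5,interpolation=cv2.INTER_CUBIC))
im,d=robot.snapshot('wrist');save('','i_w',im)
E
```

```text
grasp [ 454.3 -245.8   68. ] toolx yaw 0.13 y [-0.01 -0.   -1.  ] d [-2.3 -0.2 -1. ] shift [-0.009   0.0041 -0.0008] rows>= 0.04956472649626671 t 18.85 open 0.018568859451203783 F [0.9 1.  6.1]
spin (tool y down => neg world): 0.0014583638940674998
```

View pics/i_s.png

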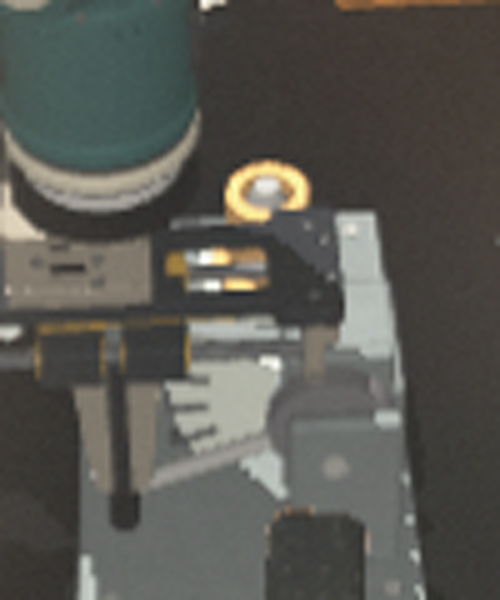

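View pics/i_w.png

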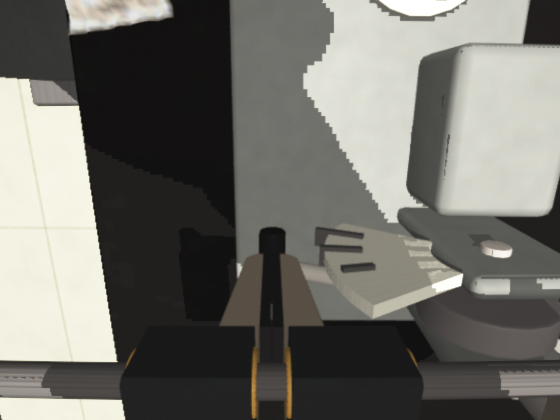

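Call:
send_rows --deltas "0 0.003 0 0;0 0.003 0 0;0 0.003 0 0;0 0.003 0 0;0 0.003 0 0;0 0.003 0 0;0 0.003 0 0;0 0.003 0 0"

```text
time: 19.75
tcp_pos: [456.3, -245.8, 238.4]
eef_rot: [-0.707, 0.707, -0.002, -0.004]
ft_force: [-1.7, 0.2, 6.6]
opening: 0.2
```

```bash
python3 - <<'E'
from h import *
go([452,-246,67],0)
im,d=robot.snapshot('side');save('','j_s',im);P=cloud('side',d)
im2,_=robot.snapshot('top');save('','j_t',im2)
hsv=cv2.cvtColor(im,cv2.COLOR_RGB2HSV)
# rod points
m=(P[...,0]>465)&(P[...,0]<520)&(P[...,1]>-260)&(P[...,1]<-235)&(P[...,2]>35)&(P[...,2]<90)
q=P[m];print(len(q));
if len(q)>5:
    f=np.polyfit(q[:,0],q[:,2],1);print('rod slope',f, 'q~',0.5+np.arctan(f[0]))
go([452,-246,67],0)
E
```

```text
grasp [ 454.8 -245.8   67.4] toolx yaw 0.14 y [-0.009 -0.    -1.   ] d [-2.8 -0.2 -0.4] shift [-0.011   0.0018 -0.0007] rows>= 0.05590665125390352 t 19.75 open 0.1780903064069011 F [-1.7  0.2  6.6]
spin (tool y down => neg world): 0.001595030724970867
127
rod slope [ 0.09265448 18.71421307] q~ 0.5923906998660144
grasp [ 454.7 -245.8   67.4] toolx yaw 0.14 y [-0.009 -0.    -1.   ] d [-2.7 -0.2 -0.4] shift [-0.0109  0.0018 -0.0006] rows>= 0.05509876758512666 t 19.85 open 0.8284596433399929 F [-1.8 -0.1  6. ]
spin (tool y down => neg world): 0.001594427400554663
```

View pics/j_s.png

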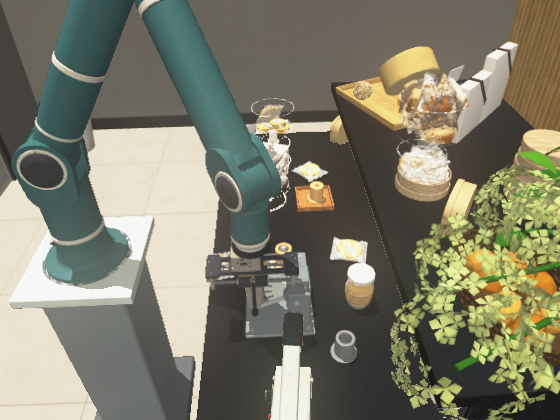

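View pics/j_t.png

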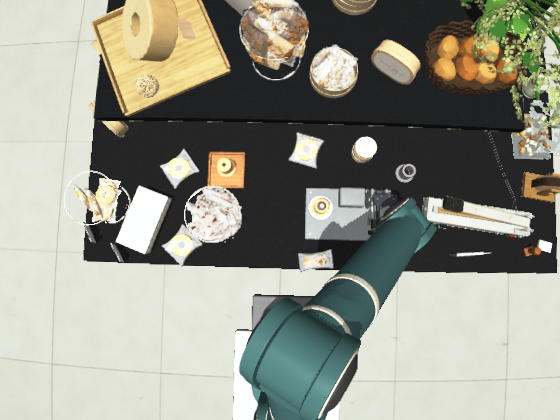

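```bash
python3 - <<'E'
from h import *
im=cv2.imread('pics/j_s.png');cv2.imwrite('pics/k.png',cv2.resize(im[275:330,240:305],None,fx=10,fy=10,interpolation=cv2.INTER_CUBIC))
r,c=rays('side',[[230+155/5,210+478/5],[230+268/5,210+440/5],[230+124/5,210+512/5]]);R=np.array(c['R']);o=-R.T@np.array(c['t']);d=r@R
for y,k in((-250,[0,1]),(-268,[2])):
    X=o+d[k]*((y-o[1])/d[k][:,1])[:,None];print(X.round(1))
    if len(k)>1: print('q', .5+np.arctan2(X[1,2]-X[0,2],X[1,0]-X[0,0]))
E
```

```text
[[ 470.3 -250.    49.2]
 [ 521.  -250.    70.9]]
q 0.9045169495776728
[[ 456.4 -268.    48.8]]
```

View pics/k.png

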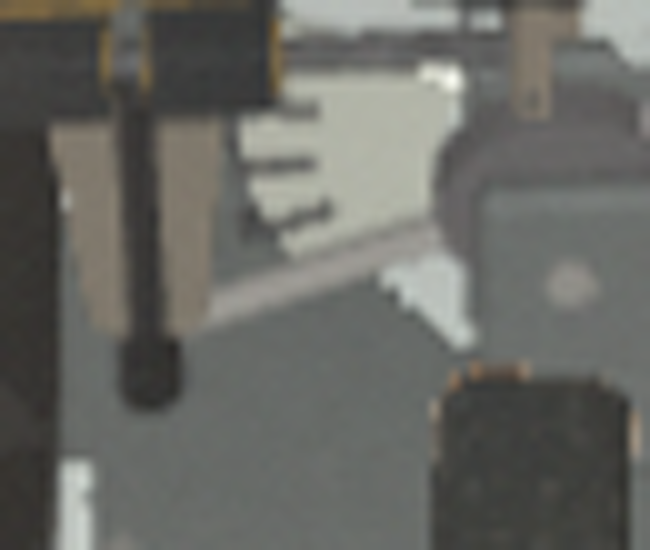

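```bash
python3 - <<'E'
from h import *
go([452,-246,67],0); print(robot.finish_job()); 
E
```

```text
grasp [ 454.7 -245.8   67.4] toolx yaw 0.14 y [-0.009 -0.    -1.   ] d [-2.7 -0.2 -0.4] shift [-0.0109  0.0018 -0.0006] rows>= 0.05509876758512666 t 19.85 open 0.8284596433399929 F [-1.8 -0.1  6. ]
spin (tool y down => neg world): 0.001594427400554663
the job is handed in; nothing more can be done
None
```

I put the narrow-bored bobbin in the tray and released it. I slid the wide-bored one down the spindle onto the plate and released it. I then pressed the dial bar down with the closed fingers and handed the job in at 19.85 s while still holding it there.

**Last checks:**
- **Dial:** The lever's steel rod in the side view gives about 0.90 rad, and the fingertip height (about 48 mm) agrees with the third mark. The fingers were pressing with about 6 N.
- **Bobbins:** The wide bobbin stands upright and centred on the plate. The narrow one stands near the middle of the tray.
- **Other goods:** The ring pack, honey jar and butter bar look unmoved in the pictures; I did not measure their positions again.

**Disagreements:**
- The side camera read about 5 mm lower in y than the top and wrist cameras, so I relied on the other two when aligning.
- A rough line fit to the rod in the side camera's depth points gave about 0.59 rad. I put that down to points from other parts being mixed in, because the rod's edges, the height and the force all point to 0.9.

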